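# Tip open the test-kit hood

### The arm

A 6-joint arm with a two-finger parallel gripper is mounted at the origin on the work surface. World frame = base frame: x ahead of the robot, y to its left, z up, the work surface at z = 0. Lengths are in mm, angles in rad, forces in N, time in s.
With the tool pointing down it reaches from about 350 to 875 mm from the base axis. Payload 4.2 kg.
Tool frame: the origin (TCP) lies at the very end of the fingers, on their centre line; the grasp point (between the pads) lies 19 mm behind it; z points along the fingers, y is the line along which they close (so a half turn about z gives the same grasp; the last joint's range is limited). The gripper opens to 85 mm and grips with 20 to 120 N. Pads are 22 mm wide; open, the fingers measure 114 mm over their backs; the gripper's body (76 mm by 85 mm) begins 54 mm behind the grasp point. The pads swing forward as they close: fully open they stand 13 mm farther back than shut.
Start: joints at [1.587, 0.385, 0.008, 0, -1.194, -0.259], TCP at [150.232, 606.654, 231.312] pointing down, gripper open.
Joint ranges: [-3.14, 3.14], [-1.21, 2.06], [-1.07, 1.41], [-3.16, 2.05], [-2.99, -0.16], [-3.1, 3.1]. Speed limits (rad/s): [2.79, 2.79, 3.14, 3.14, 3.14, 3.14].

### API

Orientations are given as a unit quaternion [x, y, z, w].
In Python, from bench import arm gives the robot as it stands.
- The arm moves only by the tool servo_tool, never from a script. Its argument "rows" is a list that holds one entry, the list of rows, each a list of 7 numbers: the finger opening in mm, from 0 to 85.4, then the shift along the tool's x, y, z in mm, then the turn, a rotation vector about the tool's x, y, z in rad. A call has 1 to 10 rows; each row is the pose to reach, as a shift and turn from the pose commanded when the call began, along the tool's axes at that moment; what a row does not reach only later rows make up. A row lasts 1/8 s, in which the tool goes at most 62.5 mm and 10.7 degrees, less where a joint would pass 70% of its speed; a pose out of reach is approached as far as the arm can. A call with a gripper value outside its range is refused whole. The fingers move at their own pace and stop on an object; the grip force is fixed at half the most. Time passes only in rows, so rows that repeat a pose let the fingers close. It gives the time, the measured TCP pose, the force, the opening and the grip force at its end, in the units of the state.
- arm.read_state(): the state, without advancing time (a new reading comes with each control period).
- arm.get_image(name): name is "side" or "top"; returns the picture (420x560x3 uint8, red, green, blue); there is no depth.
- arm.camera_params(name): a dict with "intrinsics" (3x3 intrinsics, pixels), "R" (3x3) and "t" (3): a world point X has camera coordinates R X + t. Camera axes: x right, y down, z forward; pixel columns grow to the right and rows downward; lengths in mm; the calibration is good to about 2 mm. A picture is of the moment at which its call begins. camera_params takes no time and is no camera call.
- arm.job_done(): hands the job in; it is judged then, once.
The state is a dict: "clock": time; "joints": joint angles; "joint_vel": joint speeds; "joint_efforts": joint torques, N m; "position": TCP position; "ee_rot": TCP orientation; "contact_force": force on the tool from outside, world axes, zero at the start; "wrist_torque": the same for the moment, N m; "gripper_width": finger opening in mm; "grasp_force": force on a finger pad.
Only numpy, scipy, OpenCV 4.12 (cv2) and the standard library are available. Lean on these libraries where they do the work, as an engineer would, in place of code of your own. Each camera call takes 0.05 s, during which the arm holds its last target. There are 200 camera calls.

### The job

Of the two hooded test-kit boxes on the drawer unit, open the wider one: with the fingertips (nothing needs gripping or picking up) push its hinged hood up and back over its balance point so that it lies fully open by its own weight, then take the hand away. Ease it over rather than flinging it, keep the narrower box shut, and leave the tweezer, magnet cleaner, snail shell and tube rack where they are, neither lifted nor shoved.

Things in the scene. Friction and masses are not known exactly. Their poses are not given: they have to be found in the camera images.
- unit: white plastic drawer unit, fixed, 340 (x) x 660 (y) x 100 mm tall, flat top 100 mm above this origin (centre of its underside); its one drawer's knob faces the robot; everything else stands on its top
- wide_case: black tray of the wide box (the one to open; with its tray the larger of two hooded boxes), 108 x 130 x 27 mm tall, fixed to the drawer unit's top, cannot slide; origin at the centre of its underside. On it sits a hollow grey plastic hood, open below, 108 mm deep, 130 mm wide, 50 mm tall, walls 3 mm, about 160 g (real mass varies)
- wide_hood (a joint): hinge angle of the wide hood, rad: 0 = shut, 2.0 = fully open at its stop. It turns about its rear bottom edge (the side away from the robot, boxes turned up to 0.28 rad) and balances at about 1.0 rad: below that it falls shut, beyond it falls open by itself, slowed by a damped hinge (a second or two)
- wide_hood_front (a point): centre of the outer face of the wide hood's front wall, 40 mm above the hood's bottom edge (10 mm below its top), at thin finger ribs; turns with the hood. Shut: +x points level from the front wall back to the hinge, y along the wall, z up. Some 2 to 4 N straight back here tips the hood up; this point then follows an arc about the hinge, rising steeply at first
- wide_hood_hinge (a point): middle of the wide hood's hinge axis, which runs along this point's y; 127 mm above the work surface, 27 mm above the drawer unit's top; fixed to the tray, does not turn with the hood. +x points from front to rear, z up; the front wall's outer face lies 108 mm before it (at -x) when shut
- narrow_case: black tray of the narrow box (must stay shut; the smaller of the two boxes, otherwise alike), 108 x 70 x 27 mm tall, fixed to the drawer unit's top, cannot slide; origin at the centre of its underside. On it sits a hollow grey plastic hood, open below, 108 mm deep, 70 mm wide, 50 mm tall, walls 3 mm, about 86 g (real mass varies)
- narrow_hood (a joint): hinge angle of the narrow hood, rad: 0 = shut, 2.0 = fully open at its stop. It turns about its rear bottom edge (the side away from the robot, boxes turned up to 0.28 rad) and balances at about 1.0 rad: below that it falls shut, beyond it falls open by itself, slowed by a damped hinge (a second or two)
- narrow_hood_front (a point): centre of the outer face of the narrow hood's front wall, 40 mm above the hood's bottom edge (10 mm below its top), at thin finger ribs; turns with the hood. Shut: +x points level from the front wall back to the hinge, y along the wall, z up. Some 2 to 4 N straight back here tips the hood up; this point then follows an arc about the hinge, rising steeply at first
- narrow_hood_hinge (a point): middle of the narrow hood's hinge axis, which runs along this point's y; 127 mm above the work surface, 27 mm above the drawer unit's top; fixed to the tray, does not turn with the hood. +x points from front to rear, z up; the front wall's outer face lies 108 mm before it (at -x) when shut
- tweezer: stainless steel tweezer lying flat, 130 x 15 x 8 mm, along its own x; loose, origin at the centre of its underside; not to be disturbed
- magnet: half of a magnetic algae cleaner, a rounded 62 x 42 mm block with a ridge handle, 35 mm tall; loose, origin at the centre of its underside; not to be disturbed
- snail: ceramic snail shell, a spiral cone 54 mm across and 45 mm tall with a mouth at its own -x; loose, origin at the centre of its underside; not to be disturbed
- rack: white plastic test tube rack, 130 (along its own x) x 44 mm, with four capped tubes, 86 mm tall; loose, origin at the centre of its underside; not to be disturbed

How it is judged (in metres and radians):
On the way:
1. the wide hood is brought past its balance point while the narrow one stays shut (value of joint wide_hood above 1.15 rad and value of joint narrow_hood below 0.1 rad), for 0.1 s.
At the end, for the whole second after the job is handed in: the wide hood lies open at its stop (beyond 1.88 of 2.0 rad) and at rest, the narrow hood is shut (below 0.05 rad), and each of the four loose things is within 20 mm of where it began (value of joint wide_hood above 1.88 rad and velocity of joint wide_hood below 0.1 rad/s and value of joint narrow_hood below 0.05 rad and distance of each of tweezer, magnet, snail, rack from where it was at the start of the episode below 0.02 m); the robot touches nothing.
It fails at once if the wide hood is flung (faster than 7 rad/s) (velocity of joint wide_hood above 7 rad/s).
It fails at once if the narrow hood is opened (beyond 0.2 rad) (value of joint narrow_hood above 0.2 rad).
It fails at once if a loose thing is lifted, carried or shoved (20 mm or more) (distance of any of tweezer, magnet, snail, rack from where it was at the start of the episode above 0.02 m).
It also fails if it takes over 32 s, if anything falls off the work surface, if the arm or the gripper's body presses on something with over 40 N, if the wrist force passes 120 N, or if a joint passes its speed limit or range.

## Working session

There is one attempt and no reset: what is moved stays moved. The work goes in short steps, Python scripts to look and compute and a tool call to move; the robot and the scene stay as the last step left them, time stands still between calls to the robot, and variables do not carry over. Pictures are saved under pics/ and viewed, at most 10 in all, crops included, and the job is handed in when it is done.

Besides the shell and the picture viewer there is one more tool, called after ">>>" as name(argument=value, ...) on one line, values as JSON. servo_tool: Moves the arm, as the interface text tells. Its arguments: {"type":"object","properties":{"rows":{"type":"array"}},"required":["rows"]}

```bash
mkdir -p pics
python3 - <<'E'
from bench import arm
import cv2,numpy as np
for n in("top","side"):
    im=arm.get_image(n);cv2.imwrite(f"pics/{n}0.png",im[:,:,::-1])
    p=arm.camera_params(n);print(n,np.round(p["intrinsics"],1).tolist(),np.round(p["R"],4).tolist(),np.round(p["t"],1).tolist())
s=arm.read_state();print(s["clock"],s["position"],s["ee_rot"],s["gripper_width"])
E
```

```text
top [[506.5, 0.0, 283.0], [0.0, 506.5, 214.2], [0.0, 0.0, 1.0]] [[0.0198, -0.9994, -0.0278], [-0.9901, -0.0157, -0.1396], [0.1391, 0.0302, -0.9898]] [22.1, 586.0, 994.3]
side [[445.8, 0.0, 274.8], [0.0, 445.8, 214.9], [0.0, 0.0, 1.0]] [[-0.8901, -0.4553, 0.019], [-0.3164, 0.5875, -0.7448], [0.328, -0.669, -0.667]] [505.5, 254.3, 776.9]
0.1 [150.13541725 606.17240711 230.32088742] [ 9.92631297e-01 -1.21169880e-01 -5.52563003e-05  9.82277517e-04] 85.39309374455372
```

View pics/top0.png

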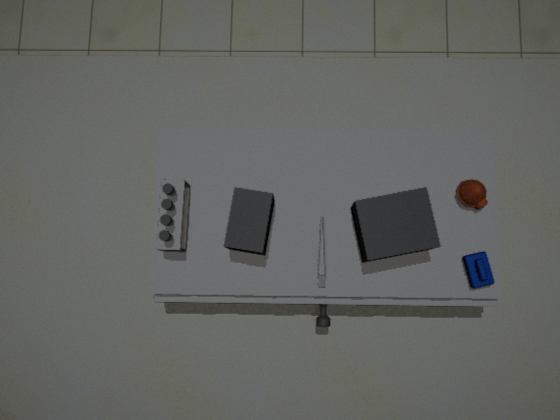

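View pics/side0.png

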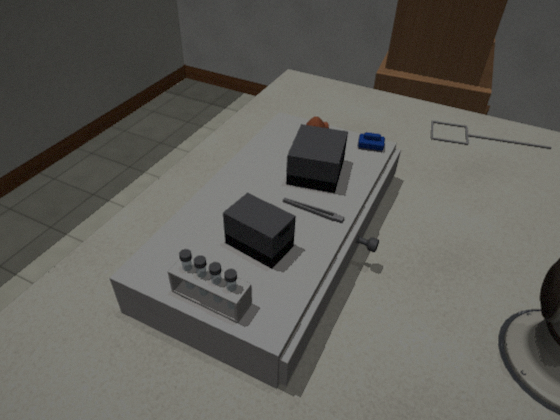

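The top view shows the wide hood with top-face corners at about (355,203), (428,189), (439,247) and (366,260). The tweezer is at x≈322, the magnet at (479,269), the snail at (472,193), and the narrow box at (251,220). The robot is at the bottom of the picture.

```bash
cat > h.py <<'E'
import numpy as np,cv2
from bench import arm
def ray(n,uv,z):
    p=arm.camera_params(n);K,R,t=[np.array(p[k],float) for k in("intrinsics","R","t")]
    c=-R.T@t;d=R.T@np.linalg.solve(K,[uv[0],uv[1],1]);return c+d*(z-c[2])/d[2]
def proj(n,X):
    p=arm.camera_params(n);K,R,t=[np.array(p[k],float) for k in("intrinsics","R","t")]
    q=K@(R@np.array(X,float)+t);return q[:2]/q[2]
E
python3 - <<'E'
from h import *
im=cv2.imread("pics/top0.png");g=cv2.cvtColor(im,cv2.COLOR_BGR2GRAY)
print(g[225,340:450:4],g[180:270:3,395])
roi=np.zeros_like(g);roi[170:280,335:450]=1
m=((g>35)&(g<90)&(roi>0)).astype(np.uint8);m=cv2.morphologyEx(m,cv2.MORPH_OPEN,np.ones((7,7)))
c=max(cv2.findContours(m,0,2)[0],key=cv2.contourArea);print(cv2.contourArea(c))
P=np.array([ray("top",q[0],177)[:2] for q in c],np.float32)
r=cv2.minAreaRect(P);print("wide",r,cv2.boxPoints(r))
for n,uv,z in[("tweezer",(322,218),104),("tweezer",(322,287),104)]:print(n,ray("top",uv,z))
for n,uv,z in[("magnet",(464,256),115),("magnet",(471,289),115),("magnet",(494,284),115),("snail",(457,193),120),("narrow R",(274,194),177),("narrow",(266,254),177)]:print(n,ray("top",uv,z))
# side check
for b in cv2.boxPoints(r):print(proj("side",[*b,177]),b)
E
```

```text
[109 112 112  89   4  42  55  58  54  58  54  57  55  55  56  54  53  53
  54  53  52  54  50  50 101 109 109 111] [111 111 109 109  99  54  54  55  53  55  53  54  57  54  53  53  55  55
  52  53  53  52  51  56  54  19  79  80  80  75]
5237.0
wide ((541.6480102539062, -168.75338745117188), (130.9820098876953, 142.87831115722656), 11.97208309173584) [[ 462.76254 -112.45325]
 [ 492.40048 -252.22379]
 [ 620.53345 -225.05353]
 [ 590.8955   -85.28299]]
tweezer [570.61832998 -44.3135119  104.        ]
tweezer [439.9032174 -45.4930069 104.       ]
magnet [ 502.15378956 -307.74514285  115.        ]
magnet [ 441.70873719 -318.70666685  115.        ]
magnet [ 451.65795622 -360.91189978  115.        ]
snail [ 619.98429216 -296.59047821  120.        ]
narrow R [602.67429783  45.05857097 177.        ]
narrow [495.45205846  56.74189172 177.        ]
[349.38571085 169.61829302] [ 462.76254 -112.45325]
[358.3981378  133.10975725] [ 492.40048 -252.22379]
[300.7846253  124.21710345] [ 620.53345 -225.05353]
[285.47081695 158.75962132] [590.8955  -85.28299]
```

Run:
```python
from h import *
from scipy.spatial.transform import Rotation as Ro
g=cv2.cvtColor(cv2.imread("pics/top0.png"),cv2.COLOR_BGR2GRAY)
roi=np.zeros_like(g);roi[170:280,335:450]=1
m=((g>38)&(g<68)&(roi>0)).astype(np.uint8);m=cv2.morphologyEx(m,cv2.MORPH_OPEN,np.ones((9,9)))
c=max(cv2.findContours(m,0,2)[0],key=cv2.contourArea)
P=np.array([ray("top",q[0],177)[:2] for q in c],np.float32)
r=cv2.minAreaRect(P);b=cv2.boxPoints(r);print(r,b)
print([proj("side",[*q,177]).round() for q in b])
s=arm.read_state();print(Ro.from_quat(s["ee_rot"]).as_matrix().round(3).tolist())
```

```text
((553.9750366210938, -172.3497314453125), (107.98430633544922, 129.60255432128906), 11.586747169494629) [[ 488.06772 -119.71339]
 [ 514.0986  -246.67487]
 [ 619.8823  -224.98608]
 [ 593.8515   -98.0246 ]]
[array([339., 164.]), array([348., 132.]), array([301., 124.]), array([287., 155.])]
[[0.971, -0.241, -0.0], [-0.241, -0.971, -0.002], [0.0, 0.002, -1.0]]
```

The top-face fit measures 108.0 x 129.6 mm, which matches the given size. That gives a yaw of +11.6°, hinge at about (607,-161.5,127) and front wall centre at about (501,-183). I'll move round to the front with the fingers shut.

>>> servo_tool(rows=[[[0,346,230,-30,0,0,-0.445],[0,346,230,-30,0,0,-0.445],[0,346,230,-30,0,0,-0.445],[0,346,230,-30,0,0,-0.445],[0,346,230,-30,0,0,-0.445],[0,346,230,-30,0,0,-0.445],[0,346,230,-30,0,0,-0.445],[0,346,230,-30,0,0,-0.445],[0,346,230,-30,0,0,-0.445],[0,346,230,-30,0,0,-0.445]]])

```text
clock: 1.35
position: [430.1, 300.9, 261.0]
ee_rot: [0.995, 0.102, -0.0, 0.0]
contact_force: [0.4, -0.4, -0.2]
gripper_width: 0.1
grasp_force: 0.0
```

>>> servo_tool(rows=[[[0,-80,488,0,0,0,0],[0,-80,488,0,0,0,0],[0,-80,488,0,0,0,0],[0,-80,488,0,0,0,0],[0,-80,488,0,0,0,0],[0,-80,488,0,0,0,0],[0,-80,488,0,0,0,0],[0,-80,488,0,0,0,0],[0,-80,488,0,0,0,0],[0,-80,488,0,0,0,0]]])

```text
clock: 2.6
position: [450.5, -193.3, 261.1]
ee_rot: [0.995, 0.101, -0.0, -0.0]
contact_force: [-0.9, -0.5, 0.8]
gripper_width: 0.2
grasp_force: 0.0
```

>>> servo_tool(rows=[[[0,0,0,50,0,0,0],[0,0,0,98,0,0,0],[0,0,0,98,0,0,0],[0,0,0,98,0,0,0]]])

```text
clock: 3.1
position: [452.1, -193.2, 165.3]
ee_rot: [0.995, 0.102, 0.001, 0.001]
contact_force: [-0.0, -0.5, -0.1]
gripper_width: -0.1
grasp_force: 0.0
```

>>> servo_tool(rows=[[[0,12,0,3,0,0,0],[0,24,0,3,0,0,0],[0,32,0,3,0,0,0],[0,34,0,3,0,0,0],[0,34,0,3,0,0,0]]])

```text
clock: 3.72
position: [483.7, -187.1, 160.2]
ee_rot: [0.995, 0.101, -0.0, -0.0]
contact_force: [0.3, -0.0, 0.2]
gripper_width: 0.2
grasp_force: 0.0
```

Run:
```python
from h import *
a=arm.get_image("top")[150:320,300:500];b=arm.get_image("side")[60:230,220:420]
cv2.imwrite("pics/c1.png",cv2.resize(np.hstack([a,b])[:,:,::-1],None,fx=2,fy=2))
s=arm.read_state();print(s["position"],s["contact_force"])
```

```text
[ 483.43968163 -187.14507549  160.24160705] [-0.82419834 -0.08409467 -0.57041055]
```

View pics/c1.png

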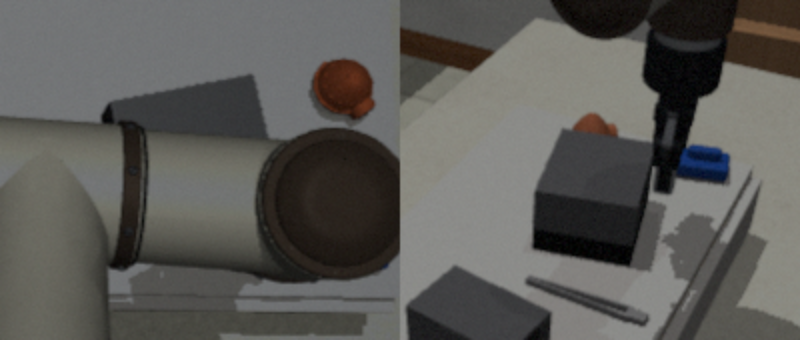

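The fingertip is at about (351,152) in the full side view. It stands just before the wide hood's front wall at mid-width, clear of the magnet and tweezer. Next I'll feel for contact.

>>> servo_tool(rows=[[[0,1,0,0,0,0,0],[0,2,0,0,0,0,0],[0,3,0,0,0,0,0],[0,4,0,0,0,0,0],[0,5,0,0,0,0,0],[0,5,0,0,0,0,0]]])

```text
clock: 4.58
position: [488.7, -186.0, 160.3]
ee_rot: [0.995, 0.101, 0.0, 0.0]
contact_force: [0.2, 0.8, -0.2]
gripper_width: 0.2
grasp_force: 0.0
```

>>> servo_tool(rows=[[[0,1,0,0,0,0,0],[0,2,0,0,0,0,0],[0,2,0,0,0,0,0]]])

```text
clock: 4.95
position: [490.7, -185.7, 160.3]
ee_rot: [0.995, 0.101, 0.0, 0.0]
contact_force: [-0.1, -0.7, -0.6]
gripper_width: 0.0
grasp_force: 0.0
```

>>> servo_tool(rows=[[[0,1,0,0,0,0,0],[0,2,0,0,0,0,0],[0,2,0,0,0,0,0]]])

```text
clock: 5.32
position: [491.2, -185.5, 160.2]
ee_rot: [0.995, 0.101, -0.002, -0.0]
contact_force: [-4.4, -1.0, 3.4]
gripper_width: -0.4
grasp_force: 2.7
```

>>> servo_tool(rows=[[[0,1,0,0,0,0,0],[0,2,0,0,0,0,0],[0,2,0,0,0,0,0]]])

```text
clock: 5.7
position: [491.1, -185.5, 160.2]
ee_rot: [0.995, 0.101, -0.004, -0.0]
contact_force: [-9.1, -1.6, 6.8]
gripper_width: 0.2
grasp_force: 4.7
```

Contact is at TCP x≈491 with w≈33 mm, and the force pattern is as expected: the hood wants to rise. I'll follow the arc.

>>> servo_tool(rows=[[[0,1.5,0,-4.6,0,0,0],[0,3,0,-9,0,0,0],[0,5,0,-13.5,0,0,0],[0,7,0,-18,0,0,0],[0,9.5,0,-22,0,0,0],[0,12,0,-26,0,0,0],[0,14.5,0,-30,0,0,0],[0,17.5,0,-34,0,0,0],[0,17.5,0,-34,0,0,0]]])

```text
clock: 6.82
position: [509.8, -181.6, 194.6]
ee_rot: [0.995, 0.101, -0.002, -0.0]
contact_force: [-7.5, 0.0, 4.8]
gripper_width: -0.3
grasp_force: 4.1
```

Run:
```python
from h import *
b=arm.get_image("side")[60:230,220:420]
cv2.imwrite("pics/c2.png",cv2.resize(b[:,:,::-1],None,fx=3,fy=3))
s=arm.read_state();print(s["position"],s["contact_force"])
```

```text
[ 509.66491419 -181.60376796  194.51831676] [-6.4697862  -0.62483932  4.77571187]
```

View pics/c2.png

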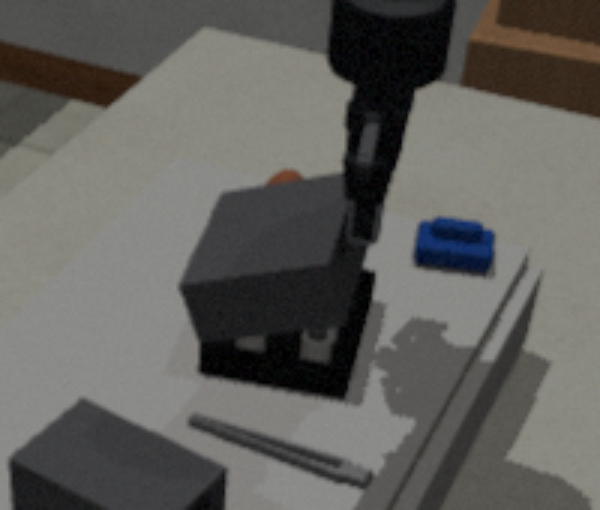

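The hood has lifted about 20° and the fingertip is still well below the top edge of its front wall. I'll carry on along the arc.

>>> servo_tool(rows=[[[0,6.2,0,-7.5,0,0,0],[0,13,0,-14.5,0,0,0],[0,20.5,0,-20.7,0,0,0],[0,24.5,0,-23.5,0,0,0],[0,28.5,0,-26,0,0,0],[0,36.5,0,-30.5,0,0,0],[0,40.5,0,-32.5,0,0,0],[0,45,0,-34.5,0,0,0],[0,45,0,-34.5,0,0,0]]])

```text
clock: 8.0
position: [556.7, -171.8, 230.5]
ee_rot: [0.995, 0.101, 0.001, 0.0]
contact_force: [-3.6, 2.0, 5.8]
gripper_width: 0.1
grasp_force: 3.5
```

Run:
```python
from h import *
b=arm.get_image("side")[40:230,220:420]
cv2.imwrite("pics/c3.png",cv2.resize(b[:,:,::-1],None,fx=3,fy=3))
s=arm.read_state();print(s["position"],s["contact_force"])
```

```text
[ 556.56349689 -171.80706779  230.49741898] [-3.67548856  2.18773473  6.20961094]
```

View pics/c3.png

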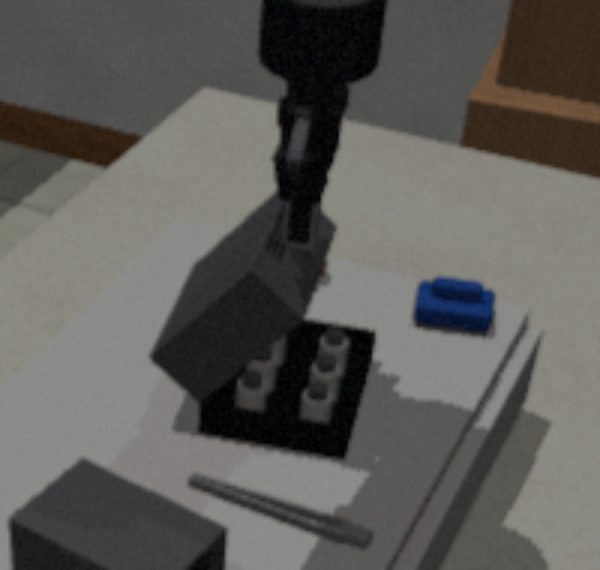

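The hood is at about 50° with the contact still good and the tray exposed. I'll continue past the balance point.

>>> servo_tool(rows=[[[0,4.5,0,-1.7,0,0,0],[0,9,0,-3,0,0,0],[0,14,0,-4.5,0,0,0],[0,18.7,0,-5.5,0,0,0],[0,23.5,0,-6.5,0,0,0],[0,28.4,0,-7,0,0,0],[0,33,0,-7.5,0,0,0],[0,38,0,-7.5,0,0,0],[0,43,0,-7,0,0,0],[0,48,0,-6,0,0,0]]])

```text
clock: 9.3
position: [606.4, -161.5, 239.1]
ee_rot: [0.995, 0.102, 0.006, 0.001]
contact_force: [0.0, 5.4, 12.4]
gripper_width: 0.1
grasp_force: 5.8
```

Run:
```python
from h import *
b=arm.get_image("side")[40:230,220:420]
cv2.imwrite("pics/c4.png",cv2.resize(b[:,:,::-1],None,fx=3,fy=3))
s=arm.read_state();print(s["position"],s["contact_force"])
```

```text
[ 607.20104916 -161.28379889  239.02753883] [ 0.2173824   4.89426926 11.04495915]
```

View pics/c4.png

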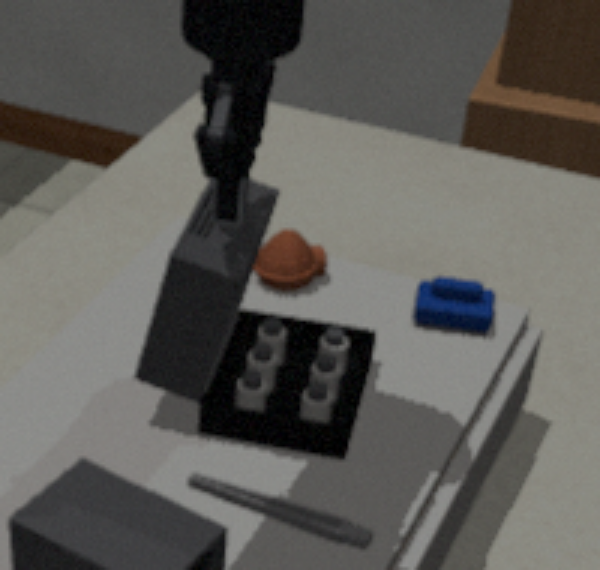

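The hood is at about 75–80°, past its balance point. I'll move on a little while lifting off, then retract and let it settle.

>>> servo_tool(rows=[[[0,5,0,-3,0,0,0],[0,8,0,-8,0,0,0],[0,8,0,-20,0,0,0],[0,8,0,-50,0,0,0],[0,0,0,-80,0,0,0],[0,-60,0,-80,0,0,0],[0,-120,0,-80,0,0,0],[0,-160,0,-80,0,0,0],[0,-160,0,-80,0,0,0],[0,-160,0,-80,0,0,0]]])

```text
clock: 10.6
position: [446.5, -195.0, 315.4]
ee_rot: [0.995, 0.101, 0.001, 0.0]
contact_force: [-0.3, 0.3, -0.5]
gripper_width: 0.1
grasp_force: 0.0
```

>>> servo_tool(rows=[[[0,0,0,0,0,0,0],[0,0,0,0,0,0,0],[0,0,0,0,0,0,0],[0,0,0,0,0,0,0],[0,0,0,0,0,0,0],[0,0,0,0,0,0,0],[0,0,0,0,0,0,0],[0,0,0,0,0,0,0],[0,0,0,0,0,0,0],[0,0,0,0,0,0,0]]])

```text
clock: 11.85
position: [446.0, -194.8, 314.8]
ee_rot: [0.995, 0.101, 0.0, -0.0]
contact_force: [-0.0, 0.8, -0.3]
gripper_width: -0.4
grasp_force: 0.0
```

Run:
```python
from h import *
b=arm.get_image("side")
cv2.imwrite("pics/c5.png",b[:,:,::-1])
s=arm.read_state();print(s["clock"],s["position"],s["contact_force"])
```

```text
11.9 [ 446.00910222 -194.80673112  314.81816486] [ 0.04087767  0.56761348 -0.60635084]
```

View pics/c5.png

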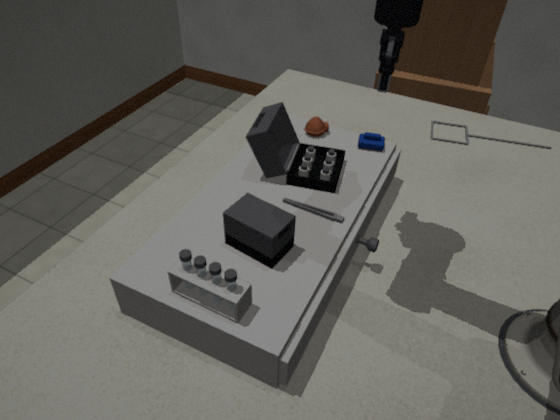

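The wide hood lies back at about (273,140), the narrow box is shut, and the loose things look unmoved. I'll wait a second more and check that the hood is at rest.

>>> servo_tool(rows=[[[0,0,0,0,0,0,0],[0,0,0,0,0,0,0],[0,0,0,0,0,0,0],[0,0,0,0,0,0,0],[0,0,0,0,0,0,0],[0,0,0,0,0,0,0],[0,0,0,0,0,0,0],[0,0,0,0,0,0,0],[0,0,0,0,0,0,0],[0,0,0,0,0,0,0]]])

```text
clock: 13.15
position: [446.0, -194.8, 314.8]
ee_rot: [0.995, 0.101, -0.0, -0.0]
contact_force: [0.3, 0.5, -0.0]
gripper_width: 0.4
grasp_force: 0.0
```

Run:
```python
from h import *
b=arm.get_image("side")[:,:,::-1];a=cv2.imread("pics/c5.png");o=cv2.imread("pics/side0.png")
d=lambda p,q:(cv2.absdiff(cv2.GaussianBlur(p,(5,5),0),cv2.GaussianBlur(q,(5,5),0)).max(2)>25)
print("moving px",d(a,b).sum(), "hood roi",d(a,b)[95:190,235:350].sum())
D=d(o,b)
for n,(x0,y0,x1,y1) in dict(tweezer=(278,192,348,225),magnet=(355,128,390,155),rack=(160,245,255,320),narrow=(220,192,298,265),snail=(303,112,330,137)).items():print(n,D[y0:y1,x0:x1].sum())
# expected hood corners at 2.0 rad: front-bottom edge (u=-108,w=0), top-front(-108,50), top-rear(0,50)
ex=np.array([.98,.201,0]);ey=np.array([-.201,.98,0]);H=np.array([606.9,-161.5,127]);ez=np.array([0,0,1])
for th in(1.7,2.0):
  for u,w in((-108,0),(-108,50),(0,50)):
    U=u*np.cos(th)+w*np.sin(th);W=-u*np.sin(th)+w*np.cos(th)
    print(th,[proj("side",H+U*ex+W*ez+v*ey).round() for v in(-65,65)])
cv2.imwrite("pics/c6.png",cv2.resize(b[80:200,220:360],None,fx=4,fy=4))
```

```text
moving px 0 hood roi 0
tweezer 20
magnet 0
rack 0
narrow 0
snail 220
1.7 [array([296., 100.]), array([281., 130.])]
1.7 [array([275., 100.]), array([257., 129.])]
1.7 [array([279., 142.]), array([264., 173.])]
2.0 [array([283., 102.]), array([266., 132.])]
2.0 [array([263., 107.]), array([245., 137.])]
2.0 [array([281., 147.]), array([266., 179.])]
```

View pics/c6.png

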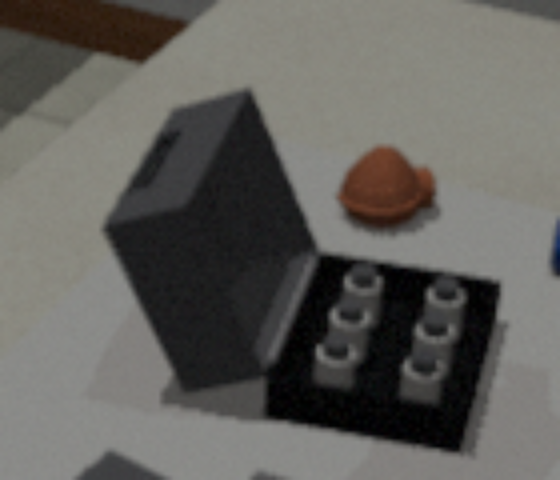

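The hood corners at about (246,137) and (282,102) match the 2.0 rad prediction of (245,137) and (283,102). Nothing is moving. The snail difference is only the part the hood used to hide.

```bash
python3 -c "
from bench import arm
print(arm.job_done())"
```

```text
the job is handed in; nothing more can be done
None
```

The wide hood lies open at its 2.0 rad stop and at rest, the narrow box is shut, the loose things show no visible movement, and the hand is clear; the job was handed in at about 13 s, and no verdict came back.

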